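# Proof-pull a press-fit pin at the inspection bench

## Task

Prove that the bar-headed pin is firmly seated: grip its head and pull it straight up with steadily rising force to about 12 N, when the sprung carriage has risen about 15 mm and its pointer stands between the two long lines of the scale, and stop there; do not overpull it. Hold for a good second, then ease it back down to rest without letting it snap, and let go. Leave the round-headed and square-headed pins alone.

Things in the scene. Friction and masses are not known exactly. Their poses are not given: they have to be found in the camera images.
- bar_pin_head (a point): Centre of the pin's head: a bare-metal bar 40 mm long (its x axis), 12 mm wide (y), 24 mm high, 82 mm above the bench, on a 10 mm shank pressed into a sprung 50 x 50 mm carriage (flat top 38 mm below this point) in a black nest fixed to the bench (foot 100 x 70 mm). On the +x side, 40 mm off, stands a scale plate 74 mm high. Head, nest and scale are turned together, up to 0.5 rad from x ahead.
- bar_pin (a joint): Rise of the bar-headed pin with its carriage, straight up, in m: 0 at rest on its stop, 0.035 at the upper stop. The pin is tightly seated, so both rise together against a spring of 0.7 N per mm plus 1 to 2 N of weight: about 12 N at 15 mm. The scale's two long lines mark 10 and 20 mm of rise, the short one the rest position. It springs back if let go.
- disc_pin (a joint): The same for a like nest whose pin has a round head (34 mm across, 24 mm high): rise in m, 0 at rest. Not to be pulled.
- square_pin (a joint): The same for a like nest whose pin has a square head (24 x 24 mm, 24 mm high): rise in m, 0 at rest. Not to be pulled.
Mind the look-alikes: they are no part of the job. Leave any purple look-alike of the part that bears bar_pin_head alone.

How it is judged:
By the outcome, as a careful person would: the job done as asked, in the order asked, and still so for the second after the job is handed in, with the robot touching nothing.
It also fails if it takes over 38 s, if anything falls off the work surface, if the arm or the gripper's body presses on something with over 40 N, if the wrist force passes 120 N, or if a joint passes its speed limit or range.

## Robot

A 6-joint arm with a two-finger parallel gripper is mounted at the origin on the work surface. World frame = base frame: x ahead of the robot, y to its left, z up, the work surface at z = 0. Lengths are in mm, angles in rad, forces in N, time in s.
With the tool pointing down it reaches from about 400 to 925 mm from the base axis. Payload 12.5 kg.
Tool frame: the origin (TCP) lies where the fingers leave the gripper's body, on its centre line; the fingertips stand 78 mm ahead of it and the grasp point (between the pads) lies 59 mm ahead of it; z points along the fingers, y is the direction in which the jaws open and shut (so a half turn about z gives the same grasp; the last joint's range is limited). The gripper opens to 95 mm and grips with 3 to 60 N. Pads are 20 mm wide; open, the fingers measure 119 mm over their backs; the gripper's body (75 mm by 180 mm) begins 59 mm behind the grasp point.
Start: joints at [1.229, 0.491, 1.559, -0, 1.092, -0.106], TCP at [145.992, 607.72, 292.261] pointing down, gripper open.
Joint ranges: [-3.1, 3.1], [-0.84, 2.19], [0.05, 2.79], [-1.13, 4.28], [0.06, 2.93], [-2.69, 2.69]. Speed limits (rad/s): [2.22, 2.22, 2.79, 3.14, 3.14, 3.14].

## Interface

Orientations are given as [roll, pitch, yaw] about the fixed x, y, z axes, in that order (R = Rz(yaw) Ry(pitch) Rx(roll)).
In Python, from cell import env, viewer, ticket, search_frame gives the robot as it stands.
- The arm moves only by the shell command python3 -m inch 'ROWS'. ROWS is a JSON object of lists of equal length, an entry for each row: "hand": the opening, from 0 (shut) to 1 (fully open); "delta_pos": the shift along the tool's x, y, z in cm, a list of three; "turn": the turn about the tool's z in rad. A call has 1 to 20 rows; each row shifts and turns the commanded pose from where the row before left it, along the tool's axes as they then stand; what a row does not reach is not made up. A row lasts 1/10 s, in which the tool goes at most 50 mm and 8.59 degrees, less where a joint would pass 70% of its speed; a pose out of reach is approached as far as the arm can. A call is refused whole if a number of a shift passes 5 or a number of a turn 0.15, either way. A call with a gripper value outside its range is refused whole. The fingers move at their own pace and stop on an object; the grip force is fixed at half the most. Time passes only in rows, so rows that do not move let the fingers close. It gives the time, the measured TCP pose, the force and the opening at its end, in the units of the state.
- env.state(): the state, without advancing time (a new reading comes with each control period).
- viewer.read_camera(name): name is "scene" or "top" or "wrist"; returns (picture, depth): 480x640x3 uint8, blue, green, red; 480x640 float32, mm along the optical axis (not along the pixel's ray), 0 where there is no reading.
- viewer.get_calibration(name): a dict with "fx", "fy", "cx", "cy" (pixels), "k1" (the pictures are not rectified: a ray, as slopes to the right and down, at radius r is drawn at 1 + k1 r^2 times it, then the intrinsics apply), "T" (4x4, takes a point from camera to world coordinates). Camera axes: x right, y down, z forward; pixel columns grow to the right and rows downward; lengths in mm; the calibration is good to about 2 mm. A picture is of the moment at which its call begins: read the wrist's pose just before it. get_calibration takes no time and is no camera call; for the wrist camera it gives the pose at the moment of the call.
- ticket.job_done(): hands the job in, once; it reports no verdict.
Trained networks look in the newest picture that a camera, given by its name, has taken for a name from the list of things; names that differ only in an ending like _2 or _b are one class to them, and where a whole thing is asked for, a point or a joint stands for the part that bears it (a point fixed in the world has none). Each returns a list of dicts, best first, with "p" (0 to 1); they miss things now and then, are a little off and sometimes report something else, mostly with a low value. They report only what shows in the picture. A call takes as long as a camera call. They do not tell look-alikes from the thing itself.
- search_frame(camera, label): "centre" ([column, row] in pixels, amid what is visible of it).
The state is a dict: "t": time; "joints": joint angles; "qvel": joint speeds; "tau": joint torques, N m; "eef_pos": TCP position; "tcp_rot": TCP orientation; "ft_force": force on the tool from outside, world axes, zero at the start; "moment": the same for the moment, N m; "opening": opening from 0.0 (shut) to 1.0 (fully open).
Only numpy, scipy, OpenCV 4.12 (cv2) and the standard library are available. Lean on these libraries where they do the work, as an engineer would, in place of code of your own. Each camera call takes 0.05 s, during which the arm holds its last target.

## Working session

There is one attempt and no reset: what is moved stays moved. The work goes in short steps, Python scripts to look and compute and a shell command to move; the robot and the scene stay as the last step left them, time stands still between calls to the robot, and variables do not carry over. Pictures are saved under pics/ and viewed, and the job is handed in when it is done.

```bash
mkdir -p pics; ls; cat > h.py <<'E'
from cell import env, viewer, ticket, search_frame
import numpy as np, cv2
def shot(cam,name):
    c=viewer.get_calibration(cam); im,d=viewer.read_camera(cam)
    cv2.imwrite(f'pics/{name}.png',im); np.savez(f'pics/{name}.npz',im=im,d=d,**{k:np.array(c[k]) for k in c}); return im,d,c
def world(c,u,v,z):
    K=np.array([[c['fx'],0,c['cx']],[0,c['fy'],c['cy']],[0,0,1]],float)
    x=(u-c['cx'])/c['fx'];y=(v-c['cy'])/c['fy']; X,Y=x,y
    for _ in range(20):
        r2=X*X+Y*Y; s=1+c['k1']*r2; X,Y=x/s,y/s
    T=np.array(c['T']); return (T@np.array([X*z,Y*z,z,1]))[:3]
E
python3 - <<'E'
from h import *
print(env.state())
for cam in ['scene','top','wrist']:
    im,d,c=shot(cam,cam+'0')
    print(cam,{k:np.round(c[k],3).tolist() for k in c})
    for r in search_frame(cam,'bar_pin_head')[:5]:
        u,v=r['centre']; z=d[int(v),int(u)]; print(r,z,world(c,u,v,z))
E
```

```text
pics
{'t': 0.0, 'joints': array([ 1.22940617e+00,  4.91560529e-01,  1.55950611e+00,  1.27592730e-05,
        1.09168938e+00, -1.05600975e-01]), 'qvel': array([ 0.00090038, -0.00131819, -0.00016817,  0.0002798 , -0.00022493,
        0.00150809]), 'tau': array([ 5.43871956e-04, -6.12640285e+01, -2.58179462e+01,  6.93102856e-02,
        4.82839916e-02, -1.59831447e-04]), 'eef_pos': array([145.92247872, 607.54218981, 291.64158505]), 'tcp_rot': array([-3.14043696e+00, -1.33877144e-04,  2.90579750e+00]), 'ft_force': array([-0.00559799, -0.21980585, -0.72356401]), 'moment': array([ 0.0167234 , -0.02957645, -0.00665265]), 'opening': 1.000449559498431}
scene {'fx': 575.907, 'fy': 575.907, 'cx': 317.549, 'cy': 232.282, 'k1': -0.158, 'T': [[-0.365, 0.522, -0.771, 1317.98], [0.931, 0.223, -0.29, 306.983], [0.02, -0.823, -0.567, 678.438], [0.0, 0.0, 0.0, 1.0]]}
{'centre': [259.1, 203.3], 'p': 0.65} 1205.5486 [ 401.88158238 -170.32408418   42.02955882]
{'centre': [188.3, 242.5], 'p': 0.55} 1062.4069 [ 596.88000449 -220.66454409   55.1724626 ]
top {'fx': 543.831, 'fy': 543.831, 'cx': 320.976, 'cy': 227.391, 'k1': -0.081, 'T': [[-0.017, -0.982, 0.19, 335.477], [-1.0, 0.013, -0.024, 25.425], [0.021, -0.191, -0.981, 933.866], [0.0, 0.0, 0.0, 1.0]]}
{'centre': [417.5, 287.7], 'p': 0.73} 889.3221 [ 404.73954536 -153.09410229   45.54214899]
{'centre': [449.4, 178.1], 'p': 0.72} 919.15045 [ 588.74858849 -215.9285588    52.35226165]
wrist {'fx': 392.035, 'fy': 392.035, 'cx': 324.051, 'cy': 244.121, 'k1': -0.015, 'T': [[0.234, 0.936, 0.264, 71.111], [0.972, -0.225, -0.064, 624.627], [-0.001, 0.272, -0.962, 383.993], [0.0, 0.0, 0.0, 1.0]]}
```

View pics/top0.png

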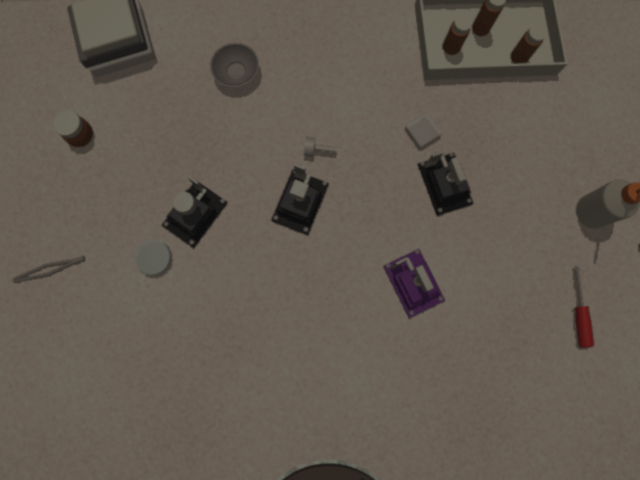

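View pics/scene0.png

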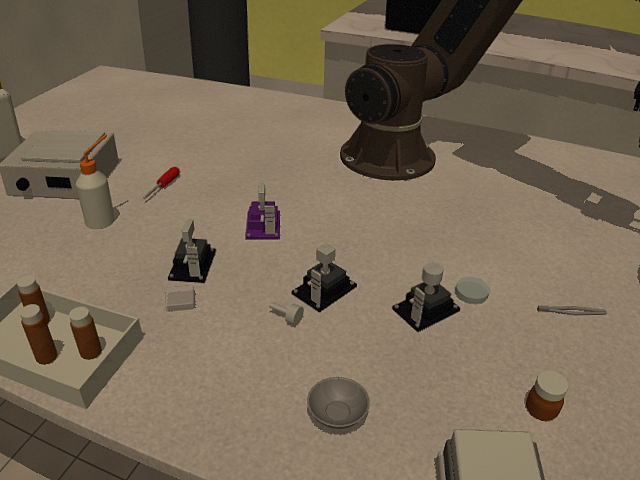

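The target is the black nest at about (445,182) in the top view, or (190,248) in the scene view. The purple one at (415,283) in the top view is the look-alike. I'll zoom in on the target.

```bash
python3 - <<'E'
from h import *
f=np.load('pics/top0.npz'); im=f['im']
a=cv2.resize(im[130:230,400:500],(600,600),interpolation=cv2.INTER_CUBIC)
cv2.imwrite('pics/z1.png',cv2.convertScaleAbs(a,alpha=1.8))
f=np.load('pics/scene0.npz'); im=f['im']
a=cv2.resize(im[205:295,150:240],(600,600),interpolation=cv2.INTER_CUBIC)
cv2.imwrite('pics/z2.png',cv2.convertScaleAbs(a,alpha=1.4))
f=np.load('pics/top0.npz');c={k:f[k] for k in f}
d=f['d']
for v in range(150,216,4): print(v,[ '%d'%(world(c,u,v,d[v,u])[2]) for u in range(412,480,4)])
E
```

```text
150 ['3', '1', '0', '0', '0', '0', '0', '2', '1', '1', '3', '2', '2', '1', '3', '1', '3']
154 ['3', '3', '0', '1', '2', '73', '75', '71', '2', '13', '12', '4', '0', '3', '5', '0', '0']
158 ['0', '3', '-1', '3', '2', '61', '51', '9', '42', '7', '95', '96', '1', '1', '1', '1', '2']
162 ['0', '0', '8', '8', '38', '27', '21', '10', '43', '9', '90', '93', '0', '0', '0', '0', '0']
166 ['0', '3', '8', '9', '9', '9', '10', '13', '43', '45', '85', '97', '94', '0', '1', '0', '4']
170 ['1', '5', '9', '12', '9', '32', '40', '47', '46', '45', '78', '94', '96', '2', '-1', '0', '1']
174 ['0', '2', '2', '11', '27', '31', '43', '44', '45', '51', '67', '89', '95', '95', '0', '1', '2']
178 ['3', '2', '0', '9', '19', '32', '45', '47', '45', '49', '54', '82', '96', '97', '1', '-1', '2']
182 ['1', '2', '1', '3', '12', '30', '39', '47', '46', '45', '47', '77', '81', '46', '1', '3', '2']
186 ['3', '0', '0', '4', '7', '25', '33', '41', '47', '45', '46', '44', '45', '46', '45', '0', '0']
190 ['3', '3', '2', '2', '12', '14', '30', '41', '48', '41', '45', '47', '43', '46', '34', '3', '1']
194 ['0', '1', '-1', '4', '4', '10', '29', '33', '44', '43', '45', '36', '30', '28', '25', '1', '0']
198 ['3', '5', '2', '2', '0', '11', '24', '933', '30', '31', '31', '22', '8', '9', '8', '0', '3']
202 ['0', '1', '2', '2', '0', '11', '15', '31', '21', '9', '10', '7', '8', '12', '11', '10', '1']
206 ['4', '0', '0', '-1', '1', '0', '10', '7', '9', '9', '12', '9', '8', '7', '0', '2', '0']
210 ['2', '2', '4', '3', '2', '0', '9', '14', '7', '11', '6', '3', '1', '1', '2', '1', '-2']
214 ['2', '0', '2', '2', '0', '2', '8', '8', '2', '1', '2', '4', '2', '5', '0', '0', '1']
```

View pics/z1.png

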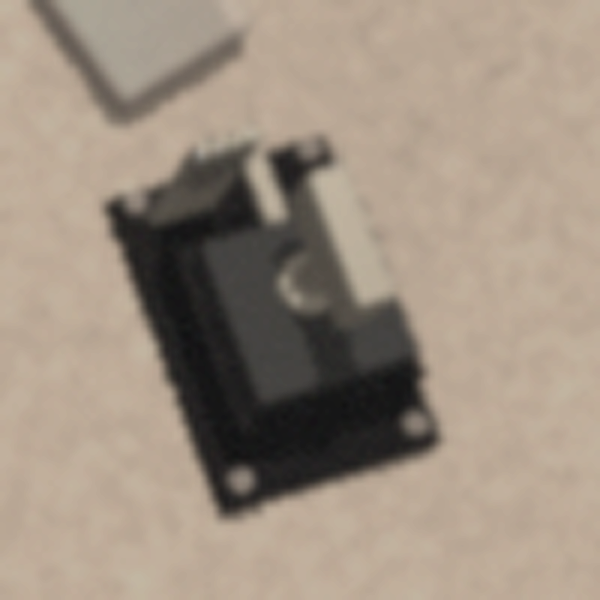

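View pics/z2.png

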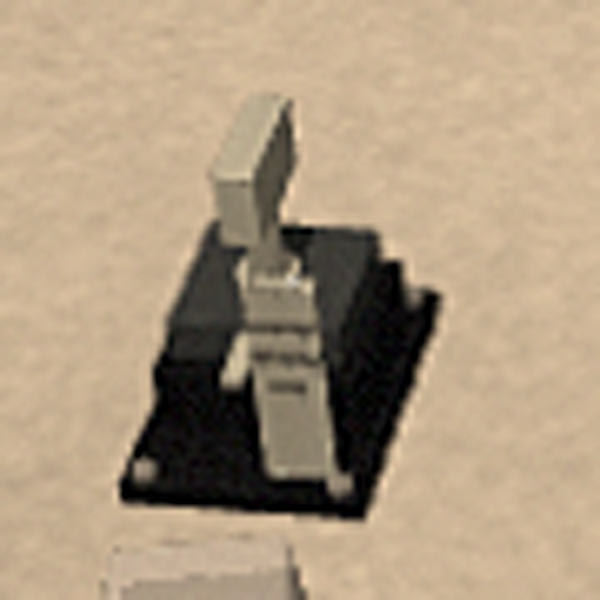

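```bash
python3 - <<'E'
from h import *
for cam in ['top','scene']:
    f=np.load(f'pics/{cam}0.npz');c={k:f[k] for k in f};d=f['d']
    P=[]
    R=(range(150,215),range(412,480)) if cam=='top' else (range(205,295),range(150,240))
    for v in R[0]:
        for u in R[1]:
            if d[v,u]>0: P.append(world(c,u,v,d[v,u]))
    P=np.array(P); 
    H=P[(P[:,2]>87)&(P[:,2]<102)]
    print(cam,len(H),H.mean(0),cv2.minAreaRect(H[:,:2].astype(np.float32)))
    w=np.linalg.eigh(np.cov(H[:,:2].T)); print(w[0]**.5*12**.5, np.arctan(w[1][1,1]/w[1][0,1]))
    F=P[(P[:,2]>5)&(P[:,2]<110)]; print('all',cv2.minAreaRect(F[:,:2].astype(np.float32)))
# corners of top face in top image
f=np.load('pics/top0.npz');c={k:f[k] for k in f}
T=f['T']
def atz(u,v,z):
    a=world(c,u,v,1.)-T[:3,3]; return T[:3,3]+a*(z-T[2,3])/a[2]
for (a,b) in [(308,178),(338,165),(397,293),(362,306)]: print('head',atz(400+a/6,130+b/6,94))
for (a,b) in [(107,205),(322,138),(440,440),(225,518)]: print('foot',atz(400+a/6,130+b/6,8))
E
```

```text
top 218 [ 591.58458763 -219.41463337   94.57838936] ((592.666259765625, -219.96876525878906), (40.561195373535156, 12.95266342163086), 17.415843963623047)
[13.31082934 40.7859071 ] 0.2870332192302653
all ((593.6824340820312, -221.18902587890625), (117.14199829101562, 118.85295867919922), 86.9513168334961)
scene 111 [ 596.46125581 -218.89228032   91.83163685] ((595.0868530273438, -219.51539611816406), (41.764244079589844, 12.831191062927246), 17.713144302368164)
[13.15695576 44.05818728] 0.28986563282351974
all ((622.0935668945312, -211.26922607421875), (155.43101501464844, 70.64442443847656), 16.934473037719727)
head [ 607.97024605 -209.81396729   94.        ]
head [ 611.6314823  -218.36442679   94.        ]
head [ 575.35107282 -232.0595404    94.        ]
head [ 571.78030171 -222.1788618    94.        ]
foot [ 627.80647145 -172.55717715    8.        ]
foot [ 648.43165978 -239.03855766    8.        ]
foot [ 554.79339879 -268.13712214    8.        ]
foot [ 532.00192396 -202.34874828    8.        ]
```

```bash
python3 -m inch '{"hand":[1,1,1,1,1,1,1,1,1,1,1,1,1,1,1,1,1,1,1],"turn":[-0.134,-0.134,-0.134,-0.134,0,0,0,0,0,0,0,0,0,0,0,0,0,0,0],"delta_pos":[[0,0,0],[0,0,0],[0,0,0],[0,0,0],[-1.5,-2.6,0],[-1.5,-2.6,0],[-1.5,-2.6,0],[-1.5,-2.6,0],[-1.5,-2.6,0],[-1.5,-2.6,0],[-1.5,-2.6,0],[-1.5,-2.6,0],[-1.5,-2.6,0],[-1.5,-2.6,0],[-1.5,-2.6,0],[-1.5,-2.6,0],[-1.5,-2.6,0],[-1.5,-2.6,0],[-1.5,-2.6,0]]}'
```

```text
t: 2.2
eef_pos: [477.1, 300.8, 292.3]
tcp_rot: [3.141, 0.0, -2.841]
ft_force: [-1.3, 1.5, -0.8]
opening: 1.0
```

```bash
python3 -m inch '{"hand":[1,1,1,1,1,1,1,1,1,1,1,1,1,1,1,1,1,1,1,1],"turn":[0,0,0,0,0,0,0,0,0,0,0,0,0,0,0,0,0,0,0,0],"delta_pos":[[0.25,-2.95,0],[0.25,-2.95,0],[0.25,-2.95,0],[0.25,-2.95,0],[0.25,-2.95,0],[0.25,-2.95,0],[0.25,-2.95,0],[0.25,-2.95,0],[0.25,-2.95,0],[0.25,-2.95,0],[0.25,-2.95,0],[0.25,-2.95,0],[0.25,-2.95,0],[0.25,-2.95,0],[0.25,-2.95,0],[0.25,-2.95,0],[0.25,-2.95,0],[0.25,-2.95,0],[0,0,0],[0,0,0]]}'
python3 - <<'E'
from h import *
s=env.state(); print(s['t'],s['eef_pos'],s['tcp_rot'],s['ft_force'],s['joints'])
im,d,c=shot('wrist','w1'); cv2.imwrite('pics/w1b.png',cv2.convertScaleAbs(im,alpha=1.6))
print(np.round(c['T'],3).tolist())
E
```

```text
t: 4.2
eef_pos: [590.0, -219.0, 291.8]
tcp_rot: [3.141, -0.0, -2.842]
ft_force: [0.2, -0.6, 0.4]
opening: 1.001
4.2 [ 590.03916421 -219.02177831  291.81563928] [ 3.14084369e+00 -4.47156389e-04 -2.84245388e+00] [ 0.19155909 -0.55471068  0.4161025 ] [-4.60405693e-01  4.97849568e-01  1.54763749e+00  2.64330958e-04
  1.09694560e+00 -2.33046134e+00]
[[-0.295, 0.92, 0.259, 516.525], [0.956, 0.283, 0.08, -242.54], [0.001, 0.271, -0.962, 383.936], [0.0, 0.0, 0.0, 1.0]]
```

View pics/w1b.png

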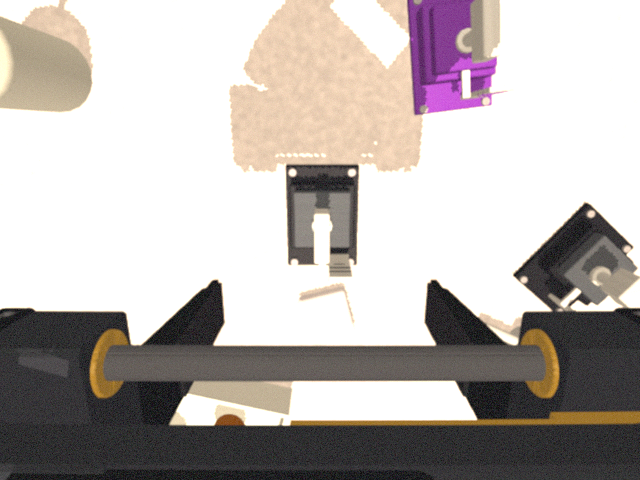

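```bash
python3 - <<'E'
from h import *
f=np.load('pics/w1.npz');c={k:f[k] for k in f};d=f['d'];im=f['im']
P=[];L=[]
for v in range(150,300):
    for u in range(270,375):
        if d[v,u]>0: P.append(world(c,u,v,d[v,u])); L.append((u,v))
P=np.array(P); L=np.array(L)
m=(P[:,2]>89)&(P[:,2]<100); H=P[m]
print(len(H),H.mean(0),cv2.minAreaRect(H[:,:2].astype(np.float32)), cv2.minAreaRect(L[m].astype(np.float32)))
w=np.linalg.eigh(np.cov(H[:,:2].T)); print(w[0]**.5*12**.5, np.arctan(w[1][1,1]/w[1][0,1]))
for lo,hi in [(40,48),(70,78),(5,12)]:
    m=(P[:,2]>lo)&(P[:,2]<hi);H=P[m]; print(lo,len(H),cv2.minAreaRect(H[:,:2].astype(np.float32)),L[m].min(0),L[m].max(0))
cv2.imwrite('pics/w1z.png',cv2.resize(im[150:300,260:390],(520,600),interpolation=cv2.INTER_CUBIC))
E
```

```text
786 [ 590.41476938 -221.44800346   93.59068247] ((591.4140014648438, -221.34877014160156), (39.75868225097656, 11.58206844329834), 17.308971405029297) ((321.5, 238.0), (50.0, 15.0), 90.0)
[11.86120406 40.15850379] 0.31245955587366064
40 2576 ((597.396728515625, -219.0659942626953), (70.9564208984375, 49.935604095458984), 17.99530792236328) [294 192] [350 268]
70 159 ((599.1824951171875, -207.8988494873047), (66.70094299316406, 18.99503517150879), 28.50862693786621) [315 209] [352 281]
5 2584 ((609.50830078125, -215.46453857421875), (136.97853088378906, 70.06822204589844), 17.072433471679688) [286 165] [359 299]
```

View pics/w1z.png

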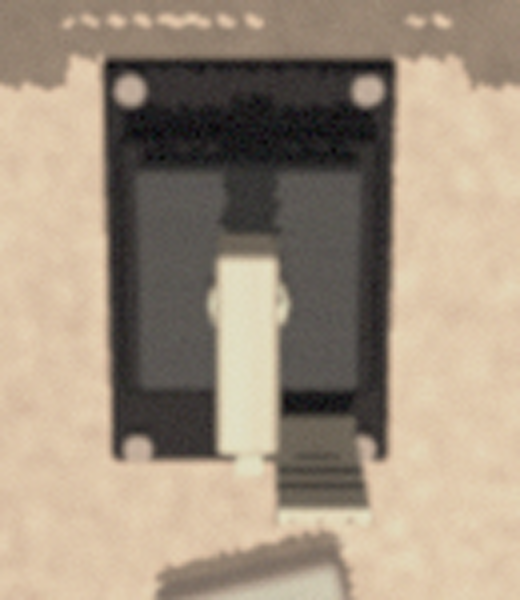

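The wrist depth puts the head centre at (591, -221.4) with yaw about 0.305, and the top view agrees. I'll nudge across and go down.

```bash
python3 -m inch '{"hand":[1,1,1,1,1,1,1,1,1,1,1,1,1,1,1,0.6,0.6],"turn":[0,0,0,0,0,0,0,0,0,0,0,0,0,0,0,0,0],"delta_pos":[[0,-0.2,0],[0,0,1],[0,0,1],[0,0,1.2],[0,0,1.2],[0,0,1.2],[0,0,1.2],[0,0,1.2],[0,0,1.2],[0,0,1.2],[0,0,1.2],[0,0,1],[0,0,1],[0,0,1],[0,0,0.5],[0,0,0],[0,0,0]]}'
python3 - <<'E'
from h import *
s=env.state(); print(s['t'],s['eef_pos'],s['tcp_rot'],s['ft_force'],s['opening'])
im,d,c=shot('wrist','w2')
im,d,c=shot('scene','s2'); cv2.imwrite('pics/s2z.png',cv2.convertScaleAbs(cv2.resize(im[165:295,130:260],(600,600),interpolation=cv2.INTER_CUBIC),alpha=1.4))
E
```

```text
t: 5.95
eef_pos: [591.0, -220.8, 141.4]
tcp_rot: [-3.141, 0.0, -2.841]
ft_force: [0.9, 0.8, -1.1]
opening: 0.885
5.95 [ 591.02395411 -220.81975171  141.416522  ] [-3.14143429e+00  3.00956309e-04 -2.84141320e+00] [ 0.86312287  0.8410141  -1.06831028] 0.8847394425493725
```

View pics/w2.png

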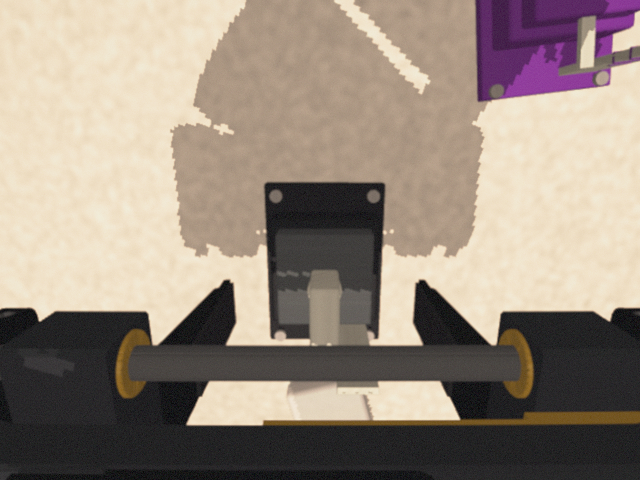

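View pics/s2z.png

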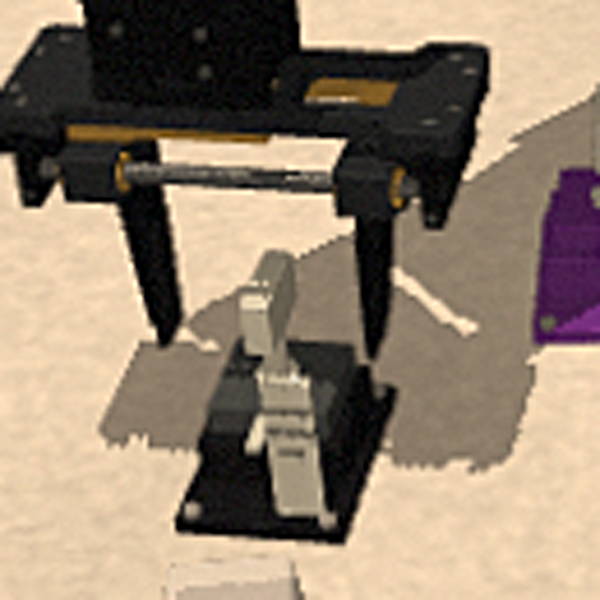

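The wrist view shows the fingers (inner edges at columns 234 and 415) straddling the head at column 325, so it is centred. I'll narrow the jaws and then grip.

```bash
python3 -m inch '{"hand":[0.2,0.2,0.2,0.2,0.2,0.2,0.2,0.2,0.2,0.2],"turn":[0,0,0,0,0,0,0,0,0,0],"delta_pos":[[0,0,0],[0,0,0],[0,0,0],[0,0,0],[0,0,0],[0,0,0],[0,0,0],[0,0,0],[0,0,0],[0,0,0]]}'
python3 -m inch '{"hand":[0,0,0,0,0],"turn":[0,0,0,0,0],"delta_pos":[[0,0,0],[0,0,0],[0,0,0],[0,0,0],[0,0,0]]}'
```

```text
t: 7.05
eef_pos: [590.9, -220.8, 141.2]
tcp_rot: [3.142, 0.0, -2.841]
ft_force: [-0.1, 0.4, 0.6]
opening: 0.201
t: 7.55
eef_pos: [590.9, -220.8, 141.2]
tcp_rot: [3.142, 0.0, -2.841]
ft_force: [0.0, -0.3, -0.8]
opening: 0.122
```

Gripped: opening 0.122, about 11.6 mm. I'll pull gently.

```bash
python3 -m inch '{"hand":[0,0,0,0,0,0,0,0,0,0],"turn":[0,0,0,0,0,0,0,0,0,0],"delta_pos":[[0,0,-0.05],[0,0,-0.1],[0,0,-0.1],[0,0,-0.1],[0,0,-0.1],[0,0,-0.1],[0,0,-0.1],[0,0,-0.1],[0,0,-0.1],[0,0,-0.1]]}'
python3 - <<'E'
from h import *
s=env.state(); print(s['t'],s['eef_pos'],s['tcp_rot'],s['ft_force'],s['opening'])
E
```

```text
t: 8.55
eef_pos: [590.9, -220.8, 150.6]
tcp_rot: [3.142, -0.0, -2.841]
ft_force: [2.2, -2.5, -8.4]
opening: 0.126
8.55 [ 590.88817034 -220.81283546  150.61801741] [ 3.14150912e+00 -1.43233645e-05 -2.84139191e+00] [ 2.24410768 -2.49477217 -8.40400516] 0.12619693486005853
```

The force follows the spring: -8.4 N at a 9.4 mm rise. I'll continue to about 15 mm.

```bash
python3 -m inch '{"hand":[0,0,0,0,0,0,0,0],"turn":[0,0,0,0,0,0,0,0],"delta_pos":[[0,0,-0.1],[0,0,-0.1],[0,0,-0.1],[0,0,-0.1],[0,0,-0.1],[0,0,-0.05],[0,0,0],[0,0,0]]}'
python3 - <<'E'
from h import *
for i in range(3):
    s=env.state(); print(s['t'],s['eef_pos'],s['ft_force'],s['opening'])
    if i<2: im,d,c=shot(['scene','wrist'][i],'p%d'%i)
    if i==0: cv2.imwrite('pics/p0z.png',cv2.convertScaleAbs(cv2.resize(im[200:290,150:240],(600,600),interpolation=cv2.INTER_CUBIC),alpha=1.4))
E
```

```text
t: 9.35
eef_pos: [590.9, -220.8, 156.1]
tcp_rot: [3.141, -0.0, -2.841]
ft_force: [3.3, -3.3, -12.7]
opening: 0.123
9.35 [ 590.87692389 -220.76697984  156.09211016] [  3.2899514   -3.2854793  -12.67959854] 0.12340797809847427
9.4 [ 590.85994348 -220.76472782  156.12628843] [  2.8711088   -3.21986567 -12.18117158] 0.12529505748899866
9.45 [ 590.88445164 -220.79667436  156.11881285] [  3.37929438  -3.48771778 -11.78431001] 0.11974441202934023
```

View pics/p0z.png

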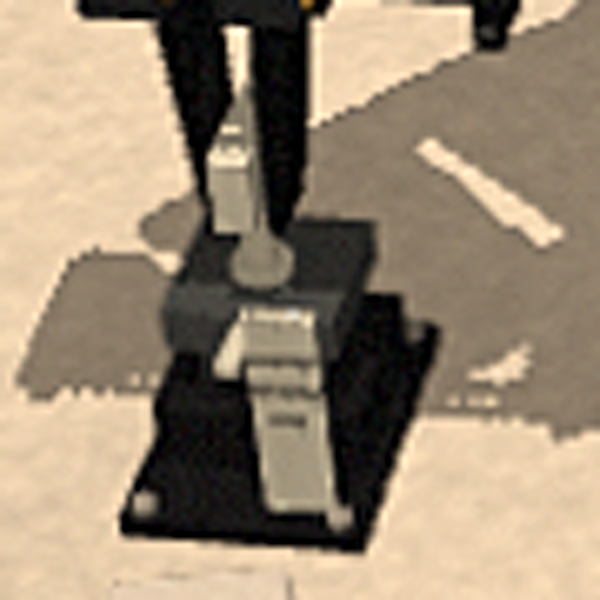

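View pics/p1.png

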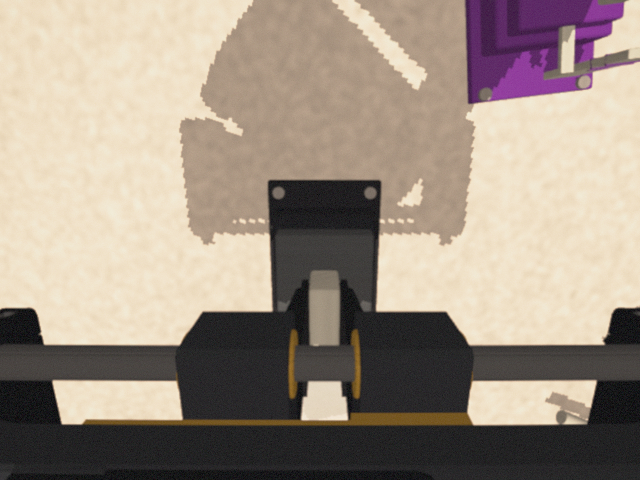

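The scene view shows the carriage raised, with the pointer tip near (235,350) in the crop, between the long lines at about y=330-385. The rise is 14.9 mm and the force about 12 N. Holding here.

```bash
python3 -m inch '{"hand":[0,0,0,0,0,0,0,0,0,0,0,0,0,0],"turn":[0,0,0,0,0,0,0,0,0,0,0,0,0,0],"delta_pos":[[0,0,0],[0,0,0],[0,0,0],[0,0,0],[0,0,0],[0,0,0],[0,0,0],[0,0,0],[0,0,0],[0,0,0],[0,0,0],[0,0,0],[0,0,0],[0,0,0]]}'
python3 -m inch '{"hand":[0,0,0,0,0,0,0,0,0,0,0,0,0,0],"turn":[0,0,0,0,0,0,0,0,0,0,0,0,0,0],"delta_pos":[[0,0,0.05],[0,0,0.1],[0,0,0.1],[0,0,0.1],[0,0,0.1],[0,0,0.1],[0,0,0.1],[0,0,0.1],[0,0,0.1],[0,0,0.1],[0,0,0.1],[0,0,0.1],[0,0,0.1],[0,0,0.1]]}'
```

```text
t: 10.85
eef_pos: [590.9, -220.8, 156.2]
tcp_rot: [3.142, 0.0, -2.841]
ft_force: [2.8, -3.0, -11.6]
opening: 0.128
t: 12.25
eef_pos: [590.9, -220.7, 142.8]
tcp_rot: [-3.142, 0.0, -2.841]
ft_force: [-0.7, -2.8, -3.0]
opening: 0.123
```

```bash
python3 -m inch '{"hand":[0,0,0,0,0,0],"turn":[0,0,0,0,0,0],"delta_pos":[[0,0,0.05],[0,0,0.05],[0,0,0.05],[0,0,0],[0,0,0],[0,0,0]]}'
python3 - <<'E'
from h import *
s=env.state(); print(s['t'],s['eef_pos'],s['ft_force'],s['opening'])
im,d,c=shot('scene','r0');cv2.imwrite('pics/r0z.png',cv2.convertScaleAbs(cv2.resize(im[200:290,150:240],(600,600),interpolation=cv2.INTER_CUBIC),alpha=1.4))
E
```

```text
t: 12.85
eef_pos: [590.9, -220.8, 141.3]
tcp_rot: [-3.142, 0.0, -2.841]
ft_force: [-0.3, -2.1, -0.9]
opening: 0.125
12.85 [ 590.92861084 -220.78197626  141.27998486] [-0.31604638 -2.07176541 -0.93933558] 0.12531370845216838
```

View pics/r0z.png

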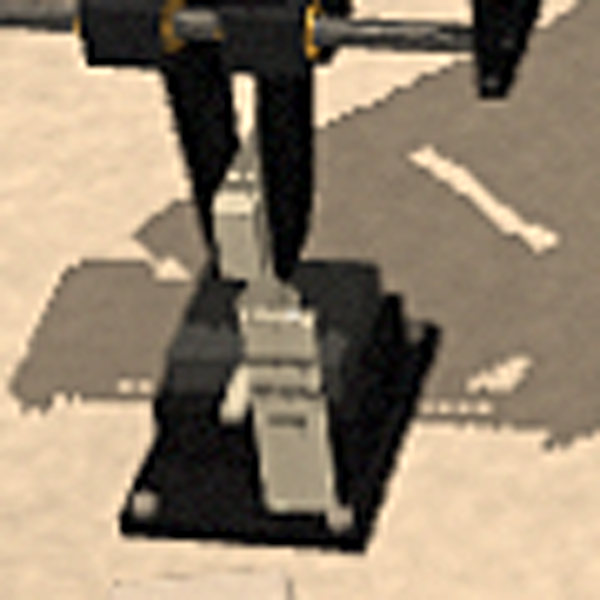

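The pointer is back at its short-line position, near (235,400) in the crop. I'll ease down a last fraction and open slowly.

```bash
python3 -m inch '{"hand":[0,0,0.15,0.2,0.3,0.4,0.5,0.6,0.7,0.8,0.9,1,1,1,1,1,1],"turn":[0,0,0,0,0,0,0,0,0,0,0,0,0,0,0,0,0],"delta_pos":[[0,0,0.03],[0,0,0],[0,0,0],[0,0,0],[0,0,0],[0,0,0],[0,0,0],[0,0,0],[0,0,0],[0,0,0],[0,0,0],[0,0,0],[0,0,0],[0,0,0],[0,0,0],[0,0,0],[0,0,0]]}'
```

```text
t: 14.6
eef_pos: [590.9, -220.7, 140.9]
tcp_rot: [3.142, 0.0, -2.841]
ft_force: [-1.0, -0.7, 0.9]
opening: 1.002
```

```bash
python3 -m inch '{"hand":[1,1,1,1,1,1,1,1,1,1,1,1],"turn":[0,0,0,0,0,0,0,0,0,0,0,0],"delta_pos":[[0,0,-0.5],[0,0,-1],[0,0,-1],[0,0,-1.5],[0,0,-1.5],[0,0,-1.5],[0,0,-1.5],[0,0,-1.5],[0,0,-1.5],[0,0,-1.5],[0,0,0],[0,0,0]]}'
python3 - <<'E'
from h import *
s=env.state(); print(s['t'],s['eef_pos'],s['ft_force'],s['opening'])
im,d,c=shot('wrist','f1')
P=np.array([world(c,u,v,d[v,u]) for v in range(150,300) for u in range(260,390) if d[v,u]>0])
H=P[(P[:,2]>87)&(P[:,2]<112)]; print(len(H),H.mean(0),cv2.minAreaRect(H[:,:2].astype(np.float32)))
im,d,c=shot('scene','f0');cv2.imwrite('pics/f0z.png',cv2.convertScaleAbs(cv2.resize(im[160:340,140:460],(800,450),interpolation=cv2.INTER_CUBIC),alpha=1.3))
E
```

```text
t: 15.8
eef_pos: [590.8, -220.7, 271.4]
tcp_rot: [-3.141, 0.001, -2.841]
ft_force: [-0.5, -0.5, -0.7]
opening: 0.999
15.8 [ 590.75028743 -220.7001115   271.43549972] [-0.5142198  -0.50830423 -0.73569115] 0.998670961263739
880 [ 590.46241043 -221.40537856   93.54887966] ((591.6921997070312, -221.28855895996094), (40.583438873291016, 11.457637786865234), 17.404422760009766)
```

View pics/f0z.png

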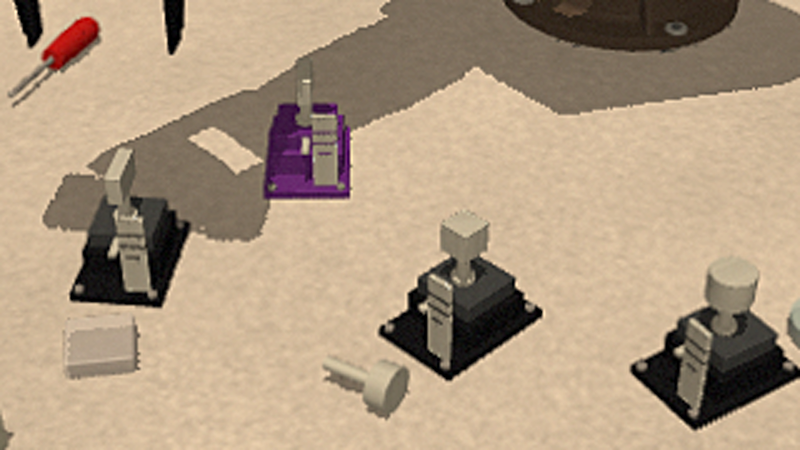

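The fingers are clear at the top of the crop. The bar pin at (120,180) is at rest with its head top at 93.5 mm, unchanged from before. The purple, square and round pins are untouched.

```bash
python3 -c "
from cell import ticket; print(ticket.job_done())"
```

```text
the job is handed in; nothing more can be done
None
```

The bar-headed pin on the black nest held the pull, so it is firmly seated, and I have handed the job in.

- **Pull:** I gripped the head and raised it steadily by 14.9 mm. The measured force was 11.6–12.7 N, and the pointer stood between the two long lines.
- **Hold and return:** I held it there for about 1.6 s, then eased it back down over about 1.7 s. I let go once the residual force was about 1 N, and withdrew upward at 15.8 s.
- **Last checks:** The head top reads 93.5 mm against 93.6 mm before, at the same position, so the carriage is back on its stop. The arm is clear and reads under 1 N, which is within sensor noise. The round, square and purple pins were not touched.
- **Side force:** During the pull there was a side force of about 4–5 N, mostly gone by the time I let go. No check failed or disagreed.

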